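# Fit the keyed phone-rest head onto its counter stand

### The job

Put the loose phone-rest head back on its stand on the service counter: slip its hub over the post and, resting it only gently on the step, turn it until the tab inside the hub drops into the post's keyway, then seat it fully home, flush on the stand's collar, and let go. Never force it down while the tab is not in the keyway, and leave the other things on the counter where they are.

Things in the scene. Friction and masses are not known exactly. Their poses are not given: they have to be found in the camera images.
- head: Loose grey plastic phone-rest head, 180 g (+-30 %), standing upright on its open hub. Origin: centre of the hub's underside; z up, front = its -x. Hub 52 mm diameter, 38 mm high. A front lip (14 mm in x, 36 mm in y) sticks out at -x from 22 to 36 mm off the axis, 30 to 44 mm above the origin.
- grip (a point): Middle of the head's grip, on its axis, 66 mm above its origin, axes as the head's: an upright blade on top of the hub, 10 mm thick (x), 40 mm wide (y), from 38 to 90 mm above the head's origin.
- tab (a point): The head's one inner tab, hidden inside the hub's mouth on the -x side, under the lip: 6 mm wide (y), 8 mm high, at the bottom of the bore, reaching in to 11.5 mm from the axis. Point: its middle, 16 mm off the axis, 4 mm above the head's origin. Blind stepped bore from below: 39 mm diameter for 12 mm, then 23 mm up to 34 mm. Play on the post about 1.5 mm all round.
- stand: Fixed stand. Origin: centre of its underside on the counter; z up; its -x is marked by a tongue 26 mm wide reaching 77 mm from the axis. Round foot 110 mm diameter, 12 mm high; on it a collar 52 mm diameter up to 38 mm; on that the post. Contact forces over 60 N between head and stand damage it (keep pushes under 20 N).
- step (a point): On the stand's axis, 48 mm above the counter, axes as the stand's: flat top (step) of the post's keyed part, 36 mm diameter, 38 to 48 mm up. Above it a round nose 20 mm diameter, 48 to 70 mm up, its last 6 mm tapering to 10 mm. With the tab off the keyway the head's underside rests here; with the tab over the keyway it can drop 10 mm to the collar.
- seat (a point): On the stand's axis at the collar's top, 38 mm above the counter, axes as the stand's. The head's origin lies here when fully home. One keyway, 8 mm wide, is cut through the keyed part's whole height from rim to nose; it faces somewhere from 0.2 to 2.0 rad anticlockwise (seen from above) of the tongue (-x); that angle varies and is in no measured pose. The post does not turn by hand.
- phone: Bystander: black phone lying flat, 150 x 74 x 8 mm; origin under its centre.
- spacer: Bystander: plain grey ring, 52 mm across, 12 mm high, no tab; not needed. Origin under its centre.
- tumbler: Bystander: clear jar with white cap, 68 mm diameter, 80 mm high; origin under its centre.
- radio: Bystander: black handheld radio standing up, 34 x 58 x 105 mm plus 90 mm aerial; origin under its centre.
- sprayer: Bystander: clear trigger spray bottle, 72 mm diameter, 212 mm high; origin under its centre.
- sanitiser: Bystander: clear pump bottle, 72 mm diameter, 190 mm high; origin under its centre.
- pencup: Bystander: black cup, 70 mm diameter, 90 mm high; origin under its centre.
Not all that is in view belongs to the job. What is shaped like the head but red is not meant. What is shaped like the stand but green is not meant.

How it is judged:
By the outcome, as a careful person would: the job done as asked, in the order asked, and still so for the second after the job is handed in, with the robot touching nothing.
It also fails if it takes over 72 s, if anything falls off the work surface, if the arm or the gripper's body presses on something with over 40 N, if the wrist force passes 120 N, or if a joint passes its speed limit or range.

### The arm

A 7-joint arm with a two-finger parallel gripper is mounted at the origin on the work surface. World frame = base frame: x ahead of the robot, y to its left, z up, the work surface at z = 0. Lengths are in m, angles in rad, forces in N, time in s.
With the tool pointing down it reaches from about 0.35 to 0.9 m from the base axis. Payload 7.2 kg.
Tool frame: the origin (TCP) lies at the very end of the fingers, on their centre line; the grasp point (between the pads) lies 19 mm behind it; x points along the fingers, y is the direction in which the jaws open and shut, and the axes are right-handed (so a half turn about x gives the same grasp; the last joint's range is limited). The gripper opens to 88 mm and grips with 3 to 60 N. Pads are 20 mm wide; open, the fingers measure 115 mm over their backs; the gripper's body (75 mm by 178 mm) begins 61 mm behind the grasp point.
Start: joints at [-0.068, 0.411, -0.013, 1.596, 0.006, 1.134, -0.082], TCP at [0.625, -0, 0.198] pointing down, gripper open.
Joint ranges: [-2.95, 2.95], [-0.29, 1.99], [-1.47, 1.44], [0.14, 2.54], [-1.03, 4.17], [0.13, 1.85], [-2.86, 2.86]. Speed limits (rad/s): [2.39, 2.39, 3.01, 3.01, 3.14, 3.14, 3.14].

### API

Orientations are given as [roll, pitch, yaw] about the fixed x, y, z axes, in that order (R = Rz(yaw) Ry(pitch) Rx(roll)).
In Python, from plant import * gives the robot as it stands.
- The arm moves only by the tool jog_arm, never from a script. Its argument "steps" is a list of rows, each a list of 7 numbers: the turn, a rotation vector about the world's x, y, z in degrees, then the shift along the world's x, y, z in mm, then the closure in counts, from 0 (fully open) to 255 (shut). A call has 1 to 8 rows; each row shifts and turns the pose as measured when the row begins; what a row does not reach is not made up. A row lasts 1/10 s, in which the tool goes at most 50 mm and 8.59 degrees, less where a joint would pass 70% of its speed; a pose out of reach is approached as far as the arm can. A call with a gripper value outside its range is refused whole. The fingers move at their own pace and stop on an object; "grip_force" is the grip in N (left out, the last holds). Time passes only in rows, so rows that do not move let the fingers close. It gives the time, the measured TCP pose, the force and the opening at its end, in the units of the state.
- read_state(): the state, without advancing time (a new reading comes with each control period).
- grab_frame(name): name is "scene" or "side" or "wrist"; returns a dict with "image" (480x640x3 uint8, red, green, blue), "fovy" (degrees; the focal length in pixels is half the picture's height over the tangent of half this angle, whatever the lens; pixels are square), "cx", "cy" (the principal point, pixels), "world_from_camera" (4x4, takes a point from camera to world coordinates). Camera axes: x right, y down, z forward; pixel columns grow to the right and rows downward; lengths in m; the calibration is good to about 2 mm. A picture is of the moment at which its call begins. There is no depth.
- job_done(): hands the job in, once; it reports no verdict.
The state is a dict: "time": time; "qpos": joint angles; "qvel": joint speeds; "joint_efforts": joint torques, N m; "tool_pos": TCP position; "orientation": TCP orientation; "contact_force": force on the tool from outside, world axes, zero at the start; "moment": the same for the moment, N m; "width": finger opening in m.
Only numpy, scipy, OpenCV 4.12 (cv2) and the standard library are available. Lean on these libraries where they do the work, as an engineer would, in place of code of your own. Each camera call takes 0.05 s, during which the arm holds its last target. There are 200 camera calls.

## Working session

There is one attempt and no reset: what is moved stays moved. The work goes in short steps, Python scripts to look and compute and a tool call to move; the robot and the scene stay as the last step left them, time stands still between calls to the robot, and variables do not carry over. Pictures are saved under pics/ and viewed, about 8 in all and at most 12, crops included, and the job is handed in when it is done.

Besides the shell and the picture viewer there is one more tool, called after "Call:" as a command line: name --pt "numbers of a row" for each row, then --argument value for the rest. jog_arm: Moves the arm, as the interface text tells. Its arguments: {"type":"object","properties":{"steps":{"type":"array","items":{"type":"array","items":{"type":"number"}}},"grip_force":{"type":"number"}},"required":["steps"]}

```bash
mkdir -p pics; cat > h.py <<'E'
from plant import *
import numpy as np, cv2
def ray(f,u,v):
    fl=240/np.tan(np.radians(f["fovy"])/2); T=np.array(f["world_from_camera"])
    d=T[:3,:3]@np.array([(u-f["cx"])/fl,(v-f["cy"])/fl,1]); return T[:3,3],d
def onz(f,u,v,z):
    o,d=ray(f,u,v); return o+d*(z-o[2])/d[2]
def proj(f,p):
    fl=240/np.tan(np.radians(f["fovy"])/2); T=np.array(f["world_from_camera"])
    c=T[:3,:3].T@(np.array(p)-T[:3,3]); return f["cx"]+fl*c[0]/c[2],f["cy"]+fl*c[1]/c[2]
def save(f,n,box=None,s=1):
    im=np.array(f["image"])[:,:,::-1]
    if box: im=im[box[1]:box[3],box[0]:box[2]]
    cv2.imwrite(f"pics/{n}.png",cv2.resize(im,None,fx=s,fy=s,interpolation=cv2.INTER_CUBIC))
E
python3 - <<'E'
from h import *
import pickle
fs={n:grab_frame(n) for n in("scene","side","wrist")}
pickle.dump(fs,open("f0.pkl","wb"))
for n,f in fs.items(): print(n,f["fovy"],f["cx"],f["cy"],np.round(f["world_from_camera"],3).tolist())
save(fs["scene"],"scene0");
im=np.hstack([cv2.resize(np.array(fs[n]["image"])[:,:,::-1],(400,300)) for n in("side","wrist")]);cv2.imwrite("pics/sw.png",im)
print(read_state())
E
```

```text
scene 47.94907548708566 326.76070620462247 230.72946741855986 [[-0.077, 0.743, -0.665, 1.413], [0.997, 0.046, -0.065, 0.106], [-0.017, -0.668, -0.744, 1.027], [0.0, 0.0, 0.0, 1.0]]
side 54.86859676760341 325.4802911405089 238.9972685890637 [[-0.835, -0.417, 0.359, 0.194], [-0.55, 0.639, -0.537, 0.551], [-0.006, -0.646, -0.763, 0.797], [0.0, 0.0, 0.0, 1.0]]
wrist 67.34567666105896 322.1054302494018 242.0966501124222 [[1.0, 0.0, -0.002, 0.625], [-0.0, -0.971, -0.239, 0.065], [-0.002, 0.239, -0.971, 0.384], [0.0, 0.0, 0.0, 1.0]]
{'time': 0.15, 'qpos': array([-0.06818015,  0.4117227 , -0.01271163,  1.5968158 ,  0.00556663,
        1.13433183, -0.08219834]), 'qvel': array([-2.63641947e-04,  2.48263119e-04,  7.02573205e-04, -1.77095210e-03,
        6.94672869e-05, -7.37636888e-04, -7.08502146e-04]), 'joint_efforts': array([ 1.23447033e-03, -5.88331139e+01,  6.41932636e-01, -2.91289848e+01,
       -5.37989591e-02,  1.57438387e-02,  1.06989046e-04]), 'tool_pos': array([ 6.24583228e-01, -3.65717091e-05,  1.97112944e-01]), 'orientation': array([-1.5248959 ,  1.56955351, -3.09570143]), 'contact_force': array([-0.15392252, -0.48941137,  0.57066291]), 'moment': array([ 0.02031967, -0.04283153,  0.01417282]), 'width': 0.08793204997175307}
```

View pics/scene0.png

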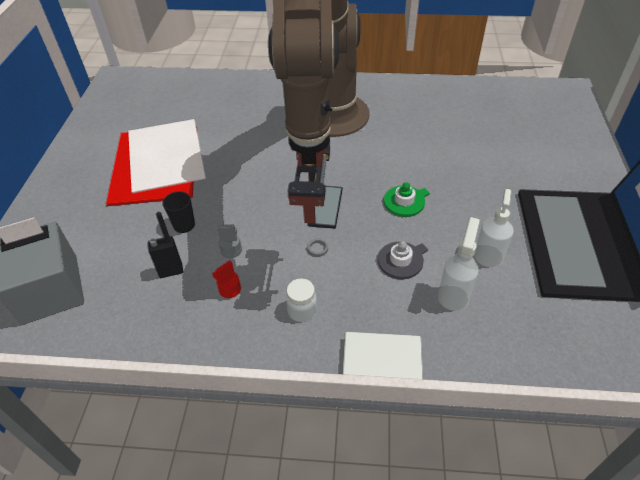

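View pics/sw.png

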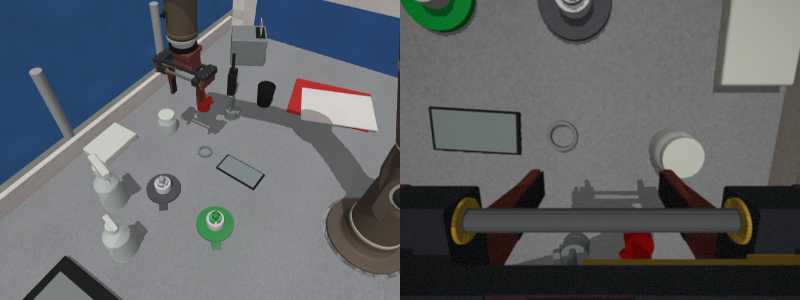

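Candidates in the scene view: the grey head is at (229,240), and the red lookalike at (228,280) is rejected. The dark grey stand is at (402,255), and the green lookalike at (405,197) is rejected. The spacer is at (317,248). By the description I choose the grey head and the dark stand. Next is one close crop to check both.

```bash
python3 - <<'E'
from h import *
import pickle
fs=pickle.load(open("f0.pkl","rb"))
f=fs["scene"];im=np.array(f["image"])[:,:,::-1]
f2=fs["side"];im2=np.array(f2["image"])[:,:,::-1]
def c(im,u,v,w,h): return cv2.resize(im[v-h:v+h,u-w:u+w],(400,300),interpolation=cv2.INTER_CUBIC)
u2,v2=[int(t) for t in proj(f2,onz(f,229,245,0.03))]; print(u2,v2)
a=np.hstack([c(im,229,255,60,45),c(im,402,255,40,30)]);b=np.hstack([c(im2,u2,v2,40,30),c(im2,265,300,40,30)])
cv2.imwrite("pics/crop1.png",np.vstack([a,b]))
for n,p in dict(head=(229,245,0.03),foot=(401,260,.012),sp=(317,248,.01),red=(228,280,.03),rad=(167,260,.05),cup=(180,212,.05),tum=(301,300,.04)).items(): print(n,onz(f,*p).round(3))
E
```

```text
365 175
head [ 0.584 -0.214  0.03 ]
foot [0.59  0.204 0.012]
sp [ 0.563 -0.001  0.01 ]
red [ 0.689 -0.195  0.03 ]
rad [ 0.655 -0.343  0.05 ]
cup [ 0.5   -0.353  0.05 ]
tum [ 0.74 -0.02  0.04]
```

View pics/crop1.png

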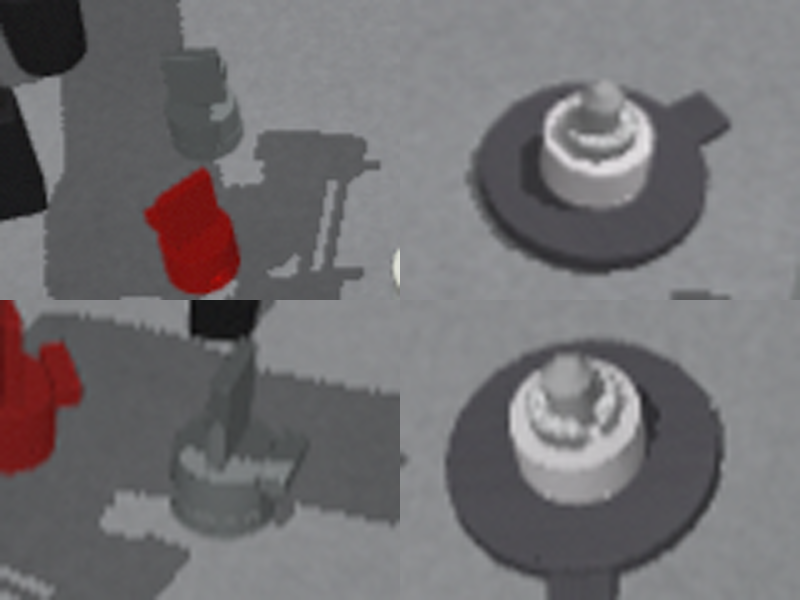

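The crop confirms the grey head: blade and lip visible, standing upright. It also confirms the dark stand, with its tongue at crop pixel (715,110). The keyway isn't legible. I move the wrist camera over the head for a closer measurement.

Call:
jog_arm --pt "0 0 0 -10 -40 12 0" --pt "0 0 0 -10 -45 12 0" --pt "0 0 0 -10 -45 12 0" --pt "0 0 0 -10 -45 12 0" --pt "0 0 0 -10 -45 5 0" --pt "0 0 0 -5 -15 0 0" --pt "0 0 0 0 0 0 0"

```text
time: 0.85
tool_pos: [0.564, -0.2406, 0.2494]
orientation: [-1.69, 1.564, 3.028]
contact_force: [0.3, -0.7, 0.5]
width: 0.088
```

```bash
python3 - <<'E'
from h import *
import pickle
f=grab_frame("wrist");pickle.dump(f,open("f1.pkl","wb"))
print(read_state()["tool_pos"], np.round(f["world_from_camera"],3).tolist())
f0=pickle.load(open("f0.pkl","rb"))["scene"]
print(onz(f0,226.5,225.7,.09), proj(f,onz(f0,226.5,225.7,.09)))
save(f,"w1",(120,40,520,340),2)
E
```

```text
[ 0.56439331 -0.23950154  0.24937324] [[1.0, 0.007, -0.006, 0.565], [0.005, -0.971, -0.238, -0.175], [-0.007, 0.238, -0.971, 0.436], [0.0, 0.0, 0.0, 1.0]]
[ 0.57495142 -0.21247273  0.09      ] (np.float64(335.1864493921663), np.float64(193.55293378689197))
```

View pics/w1.png

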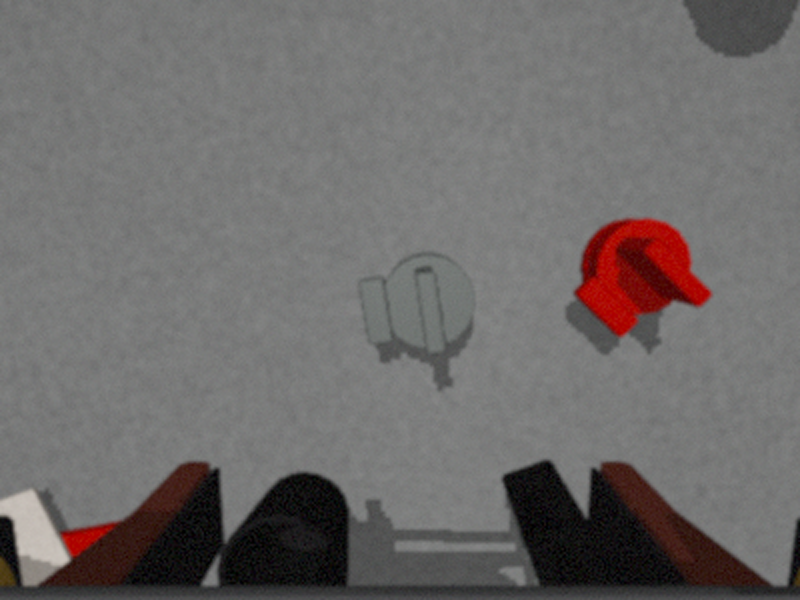

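The wrist crop shows the grey hub circle centred at crop (430,302), i.e. pixel (335,191). The lip is to the left at (375,311), the blade runs (424,270)–(436,350), and the red head is to the right.

```bash
python3 - <<'E'
from h import *
import pickle
f=pickle.load(open("f1.pkl","rb"));fs=pickle.load(open("f0.pkl","rb"))
P=lambda u,v,z: onz(f,120+u/2,40+v/2,z)
print("hub",P(430,302,.038),"dia",P(474,302,.038)-P(386,302,.038))
a=P(418,272,.09);b=P(436,272,.09);c=P(427,352,.09);d=P(445,352,.09)
t0=P(424,269,.09);t1=P(436,351,.09)
print("blade mid",(t0+t1)/2,np.linalg.norm(t0-t1),"yaw",np.degrees(np.arctan2(-(t0-t1)[0],(t0-t1)[1])))
l=P(375,311,.044);h=P(430,302,.038)
print("lip",l,"yaw",np.degrees(np.arctan2(*(h-l)[1::-1])))
print("red lip left",P(575,295,.044))
# stand in scene: top of collar, tongue
s=fs["scene"];S=lambda u,v,z: onz(s,362+u/5,225+v/5,z)
print("foot",S(590,165,.012)-0, "edges",S(472,170,.012),S(708,170,.012))
E
```

```text
hub [ 0.57624475 -0.21523243  0.038     ] dia [0.04840859 0.00027652 0.        ]
blade mid [ 0.5748338  -0.21412143  0.09      ] 0.039714984857859306 yaw 9.108017717977157
lip [ 0.54623232 -0.2196741   0.044     ] yaw 8.41834633234593
red lip left [ 0.65429083 -0.21042561  0.044     ]
foot [0.57135988 0.39259851 0.012     ] edges [0.57805007 0.33607249 0.012     ] [0.5708954  0.44833468 0.012     ]
```

Call:
jog_arm --pt "0 -0.4 4.5 11 25 0 140" --pt "0 0 4 0 0 -20 140" --pt "0 0 0 0 0 -40 140" --pt "0 0 0 0 0 -30 140" --pt "0 0 0 0 0 0 140"

```text
time: 1.4
tool_pos: [0.581, -0.1974, 0.1568]
orientation: [2.374, 1.562, 0.986]
contact_force: [-0.3, 0.5, 0.6]
width: 0.0514
```

```bash
python3 - <<'E'
from h import *
print({k:np.round(v,4) for k,v in read_state().items() if k in("tool_pos","orientation","contact_force","width","time")})
f=grab_frame("wrist");print(np.round(f["world_from_camera"],4).tolist());save(f,"w2")
print(proj(f,(.575,-.2145,.09)))
E
```

```text
{'time': np.float64(1.4), 'tool_pos': array([ 0.581 , -0.1974,  0.1568]), 'orientation': array([2.3738, 1.5623, 0.9861]), 'contact_force': array([-0.2586,  0.506 ,  0.5802]), 'width': np.float64(0.0514)}
[[0.9833, 0.1758, 0.0474, 0.5681], [0.182, -0.9565, -0.2281, -0.1346], [0.0053, 0.2329, -0.9725, 0.3443], [0.0, 0.0, 0.0, 1.0]]
(np.float64(309.7762576266967), np.float64(267.0537795728652))
```

View pics/w2.png

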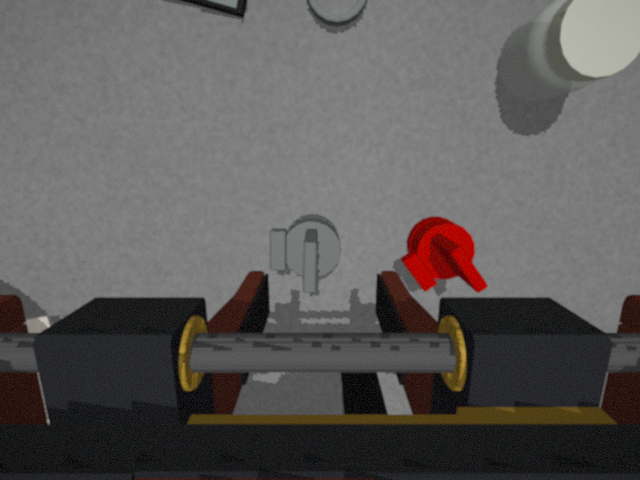

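The wrist view shows the blade top centred at (311,262) against a prediction of (310,267). I align and descend, stepping smoothly.

Call:
jog_arm --pt "0 0 -1.5 -6 -16 -20 140" --pt "0 0 0 0 0 -20 140" --pt "0 0 0 0 0 0 140" --pt "0 0 0 0 0 0 140"

```text
time: 1.85
tool_pos: [0.5826, -0.2076, 0.1253]
orientation: [1.809, 1.553, 0.406]
contact_force: [-0.6, 0.0, 1.0]
width: 0.0396
```

```bash
python3 - <<'E'
from h import *
print({k:np.round(v,4) for k,v in read_state().items() if k in("tool_pos","orientation","contact_force","width","time")})
f=grab_frame("wrist");T=np.array(f["world_from_camera"]);print(np.degrees(np.arctan2(T[1,0],T[0,0])),T[2,0])
E
```

```text
{'time': np.float64(1.85), 'tool_pos': array([ 0.5826, -0.2076,  0.1253]), 'orientation': array([1.8091, 1.5528, 0.4058]), 'contact_force': array([-0.5702,  0.0241,  1.001 ]), 'width': np.float64(0.0396)}
9.585778794501042 0.016775378356687243
```

Call:
jog_arm --pt "0 1 0 -8 -6 0 140" --pt "0 0 0 0 0 0 140"

```text
time: 2.1
tool_pos: [0.5758, -0.2132, 0.1282]
orientation: [2.773, 1.564, 1.372]
contact_force: [-0.4, 0.6, 0.1]
width: 0.0398
```

```bash
cat >> h.py <<'E'
from scipy.spatial.transform import Rotation as Rn
def st():
    s=read_state(); R=Rn.from_euler("xyz",s["orientation"]).as_matrix()
    x,y=R[:,0],R[:,1]
    # x should be (0,0,-1); fix = rotvec taking x to down
    fix=np.degrees(np.cross(x,[0,0,-1])); jy=np.degrees(np.arctan2(y[1],y[0]))
    print("t%.2f"%s["time"],"pos",(s["tool_pos"]*1e3).round(1),"jawyaw %.1f"%jy,"tiltfix",fix.round(2),"F",s["contact_force"].round(1),"M",s["moment"].round(2),"w %.1f"%(s["width"]*1e3))
E
python3 - <<'E'
from h import *
st()
E
```

```text
t2.10 pos [ 575.8 -213.2  128.2] jawyaw 9.7 tiltfix [-0.37  0.08  0.  ] F [-0.4  0.6  0.1] M [-0.   -0.   -0.06] w 39.8
```

Call:
jog_arm --pt "-0.3 0 -0.6 0 0 -30 140" --pt "0 0 0 0 0 -20 140" --pt "0 0 0 0 0 0 140"

```text
time: 2.4
tool_pos: [0.5778, -0.2144, 0.0808]
orientation: [1.314, 1.564, -0.099]
contact_force: [0.2, -0.1, -0.2]
width: 0.0396
```

```bash
python3 - <<'E'
from h import *
st()
E
```

```text
t2.40 pos [ 577.8 -214.4   80.8] jawyaw 9.0 tiltfix [0.04 0.41 0.  ] F [ 0.2 -0.1 -0.2] M [0.04 0.01 0.01] w 39.6
```

Call:
jog_arm --pt "0 0.4 0 -2 0 -15 140" --pt "0 0 0 0 0 -14 140" --pt "0 0 0 0 0 0 140"

```text
time: 2.7
tool_pos: [0.5768, -0.215, 0.052]
orientation: [0.81, 1.568, -0.603]
contact_force: [-0.7, -1.4, -0.1]
width: 0.0399
```

```bash
python3 - <<'E'
from h import *
st()
f=grab_frame("wrist");save(f,"w3",(120,150,520,450),2)
E
```

```text
t2.70 pos [ 576.8 -215.    52. ] jawyaw 9.0 tiltfix [0.08 0.12 0.  ] F [-0.7 -1.4 -0.1] M [ 0.06 -0.   -0.01] w 39.9
```

View pics/w3.png

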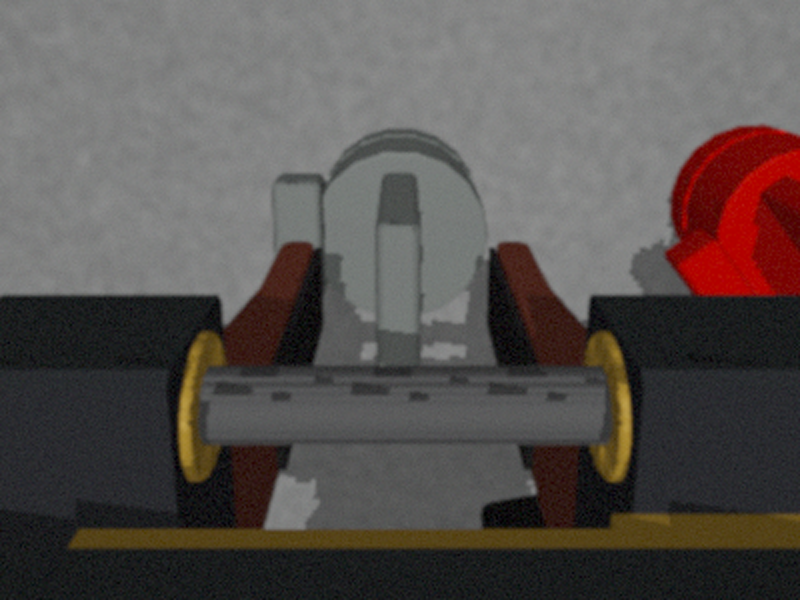

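The blade stands between the jaws: its top spans (398,224)–(398,330) in the crop, centred between the pads. Closing.

```bash
python3 - <<'E'
from h import *
f=grab_frame("wrist")
a=onz(f,319,150+112,.09);b=onz(f,319,150+165,.09);print((a+b)/2,np.linalg.norm(a-b))
E
```

```text
[ 0.57442901 -0.20841292  0.09      ] 0.02496341049567273
```

Call:
jog_arm --pt "0 0 0 0 0 0 255" --pt "0 0 0 0 0 0 255" --pt "0 0 0 0 0 0 255" --pt "0 0 0 0 0 0 255" --pt "0 0 0 0 0 0 255" --grip_force 25

```text
time: 3.3
tool_pos: [0.5788, -0.2158, 0.0555]
orientation: [1.014, 1.563, -0.399]
contact_force: [-0.7, -0.6, -1.0]
width: 0.0097
```

```bash
python3 - <<'E'
from h import *
st()
E
```

```text
t3.30 pos [ 578.8 -215.8   55.5] jawyaw 9.0 tiltfix [0.16 0.39 0.  ] F [-0.7 -0.6 -1. ] M [-0.   -0.01 -0.04] w 9.7
```

Call:
jog_arm --pt "0 0.4 0 0 0 20 255" --pt "0 0 0 0 0 40 255" --pt "0 0 0 0 0 45 255" --pt "0 0 0 0 0 40 255" --pt "0 0 0 0 30 0 255" --pt "0 0 0 0 45 0 255" --pt "0 0 0 0 45 0 255" --pt "0 0 0 0 45 0 255"

```text
time: 4.1
tool_pos: [0.5747, -0.0547, 0.2053]
orientation: [-0.599, 1.565, -2.028]
contact_force: [1.3, 0.2, -1.6]
width: 0.0095
```

Call:
jog_arm --pt "0 0 0 0 45 0 255" --pt "0 0 0 0 45 0 255" --pt "0 0 0 0 40 0 255" --pt "0 0 0 0 20 0 255" --pt "0 0 0 0 0 0 255"

```text
time: 4.6
tool_pos: [0.5718, 0.1099, 0.2053]
orientation: [-1.138, 1.567, -2.556]
contact_force: [-0.1, -0.4, -1.2]
width: 0.0099
```

```bash
python3 - <<'E'
from h import *
import pickle
st()
f=grab_frame("wrist");pickle.dump(f,open("f4.pkl","wb"));save(f,"w4")
E
```

```text
t4.60 pos [571.8 109.9 205.3] jawyaw 8.7 tiltfix [ 0.11 -0.17  0.  ] F [-0.1 -0.4 -1.2] M [-0.01  0.01 -0.02] w 9.9
```

View pics/w4.png

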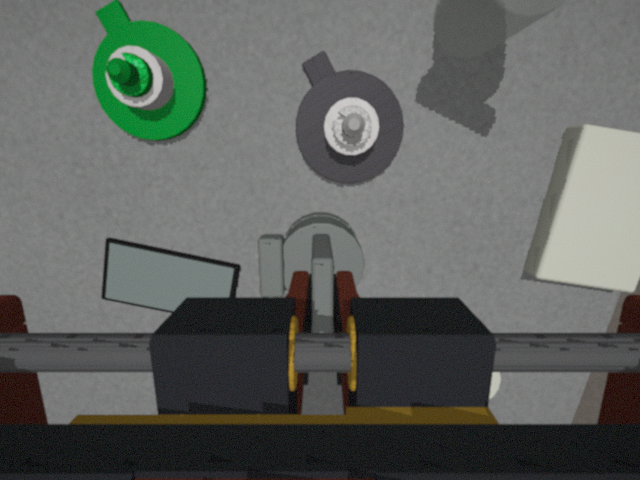

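The head is held and the stand is in view, with its collar at (352,126) and tongue at (318,68). One zoom to look for the keyway, plus circle fits.

```bash
python3 - <<'E'
from h import *
import pickle
f=pickle.load(open("f4.pkl","rb"));im=np.array(f["image"]).astype(int);g=im.mean(2)
sub=np.zeros(g.shape,bool);sub[60:192,285:412]=1
dark=((g<95)&sub).astype(np.uint8)
# foot: fill
n,l,s,c=cv2.connectedComponentsWithStats(dark); k=1+np.argmax(s[1:,4]); m=(l==k).astype(np.uint8)
cnt=max(cv2.findContours(m,cv2.RETR_EXTERNAL,cv2.CHAIN_APPROX_NONE)[0],key=cv2.contourArea)
mo=cv2.morphologyEx(cv2.drawContours(np.zeros_like(m),[cnt],-1,1,-1),cv2.MORPH_OPEN,cv2.getStructuringElement(cv2.MORPH_ELLIPSE,(61,61)))
c2=max(cv2.findContours(mo,0,1)[0],key=cv2.contourArea);e=cv2.fitEllipse(c2);print("foot",e,onz(f,*e[0],.008))
hi=((g>165)&sub).astype(np.uint8)
c3=cv2.convexHull(np.vstack([c for c in cv2.findContours(hi,0,1)[0] if cv2.contourArea(c)>20]));e3=cv2.fitEllipse(c3);print("collar",e3,onz(f,*e3[0],.038))
print("tongue",onz(f,317,67,.01), "mm/px", onz(f,351,127,.038)-onz(f,350,127,.038), onz(f,350,126,.038)-onz(f,350,127,.038))
crop=np.array(f["image"])[92:160,316:388,::-1]
crop=np.clip(crop.astype(float)*1.0,0,255).astype(np.uint8)
ff=cv2.resize(crop,(648,576)[::1],interpolation=cv2.INTER_CUBIC);cv2.imwrite("pics/z.png",ff)
E
```

```text
foot ((348.8730163574219, 127.0965576171875), (106.21697998046875, 114.15174865722656), 7.18869161605835) [0.58394997 0.20394188 0.008     ]
collar ((351.16943359375, 125.64322662353516), (53.74704360961914, 56.80510330200195), 11.395461082458496) [0.5841725  0.20327768 0.038     ]
tongue [0.54361465 0.25426658 0.01      ] mm/px [0.00092748 0.00014221 0.        ] [-0.00015241  0.00088258  0.        ]
```

View pics/z.png

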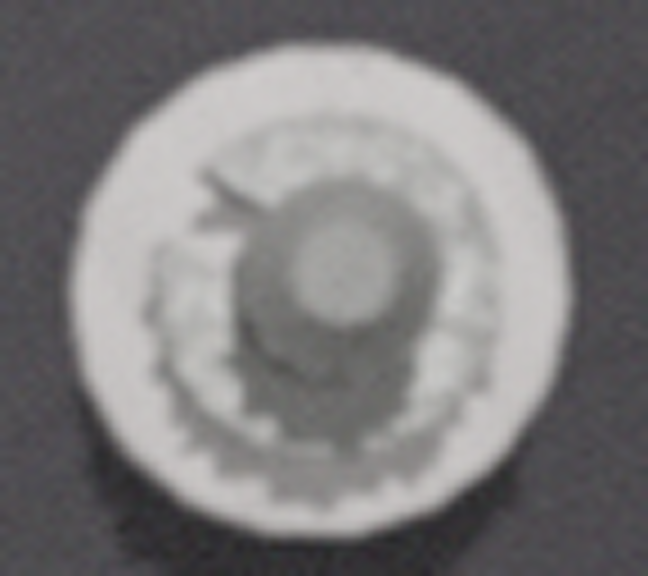

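The keyway is visible at zoom (215,200), upper left of the nose. That bearing gives head yaw ≈ −30°. The tongue bearing gives stand yaw ≈ −51°, so the keyway sits about 0.37 rad anticlockwise of it, inside the stated range. I check the head-in-hand offset from the same picture.

```bash
python3 - <<'E'
from h import *
import pickle
f=pickle.load(open("f4.pkl","rb"));T=np.array(f["world_from_camera"])
p=np.array([.5718,.1099]);R=T[:2,0]/np.linalg.norm(T[:2,0]);N=np.array([-R[1],R[0]])
def rel(P): d=P[:2]-p; return (d@R*1e3).round(1),(d@N*1e3).round(1)
print("hub x",rel(onz(f,323,255,.189)),rel(onz(f,282,255,.189)),rel(onz(f,364,255,.189)))
print("blade edge",rel(onz(f,322,258,.2405)), "bottom near 236",rel(onz(f,322,236,.189)))
print("hub far edge", rel(onz(f,323,213,.151)),rel(onz(f,323,219,.189)))
print(np.degrees(np.arctan2(R[1],R[0])))
E
```

```text
hub x (np.float64(0.3), np.float64(7.5)) (np.float64(-23.8), np.float64(7.5)) (np.float64(24.3), np.float64(7.5))
blade edge (np.float64(-0.1), np.float64(20.8)) bottom near 236 (np.float64(-0.3), np.float64(18.9))
hub far edge (np.float64(0.2), np.float64(26.1)) (np.float64(0.3), np.float64(28.9))
8.731947206301541
```

Call:
jog_arm --pt "0 0 -7.5 2 13 0 255" --pt "0 0 -7.5 2 13 0 255" --pt "0 0 -7.5 2 13 0 255" --pt "0 0 -7.5 2 13 0 255" --pt "0 0 -7.5 2 13 0 255" --pt "0 0 -7.5 2 14 0 255" --pt "0 0 -7.5 0 14 0 255" --pt "0 0 0 0 0 0 255"

```text
time: 5.45
tool_pos: [0.587, 0.1843, 0.2043]
orientation: [-0.106, 1.56, -2.499]
contact_force: [-0.5, 0.2, -1.1]
width: 0.01
```

```bash
python3 - <<'E'
from h import *
st()
E
```

```text
t5.45 pos [587.  184.3 204.3] jawyaw -47.1 tiltfix [ 0.37 -0.5   0.  ] F [-0.5  0.2 -1.1] M [0.04 0.08 0.01] w 10.0
```

Call:
jog_arm --pt "0.4 -0.5 3 -3 17 -20 255" --pt "0 0 0 0 2 -20 255" --pt "0 0 0 0 0 -20 255" --pt "0 0 0 0 0 0 255" --pt "0 0 0 0 0 0 255"

```text
time: 5.95
tool_pos: [0.5868, 0.192, 0.1439]
orientation: [1.372, 1.565, -0.958]
contact_force: [1.1, -0.1, -0.7]
width: 0.01
```

```bash
python3 - <<'E'
from h import *
st()
E
```

```text
t5.95 pos [586.8 192.  143.9] jawyaw -43.5 tiltfix [0.26 0.18 0.  ] F [ 1.1 -0.1 -0.7] M [0.   0.06 0.03] w 10.0
```

Call:
jog_arm --pt "0.3 0.2 0 -3 10 0 255" --pt "0 0 0 0 0 0 255" --pt "0 0 0 0 0 0 255"

```text
time: 6.25
tool_pos: [0.5854, 0.2009, 0.1466]
orientation: [2.893, 1.568, 0.563]
contact_force: [0.3, -0.3, -1.0]
width: 0.0098
```

```bash
python3 - <<'E'
from h import *
st()
E
```

```text
t6.25 pos [585.4 200.9 146.6] jawyaw -43.5 tiltfix [-0.1   0.15  0.  ] F [ 0.3 -0.3 -1. ] M [0.01 0.06 0.02] w 9.8
```

Call:
jog_arm --pt "0 0 0 -2 3 -10 255" --pt "0 0 0 0 0 -10 255" --pt "0 0 0 0 0 0 255" --pt "0 0 0 0 0 0 255"

```text
time: 6.65
tool_pos: [0.5833, 0.2047, 0.1256]
orientation: [2.869, 1.566, 0.54]
contact_force: [0.1, -0.4, -1.2]
width: 0.0098
```

```bash
python3 - <<'E'
from h import *
st()
f=grab_frame("scene");g=grab_frame("side")
def c(f,p):
    u,v=[int(round(t)) for t in proj(f,p)]; print(u,v)
    return cv2.resize(np.array(f["image"])[v-40:v+40,u-26:u+27,::-1],(400,600),interpolation=cv2.INTER_CUBIC)
cv2.imwrite("pics/al.png",np.hstack([c(f,(.584,.2036,.07)),c(g,(.584,.2036,.07))]))
for q in(f,g): print([np.round(proj(q,(.584,.2036,z)),1) for z in(.038,.07,.11)])
E
```

```text
t6.65 pos [583.3 204.7 125.6] jawyaw -43.4 tiltfix [-0.13  0.22  0.  ] F [ 0.1 -0.4 -1.2] M [-0.02  0.05 -0.04] w 9.8
403 243
257 284
[array([401.9, 251.3]), array([403. , 242.5]), array([404.6, 231. ])]
[array([258.9, 292.9]), array([257. , 283.5]), array([254.4, 271.1])]
```

View pics/al.png

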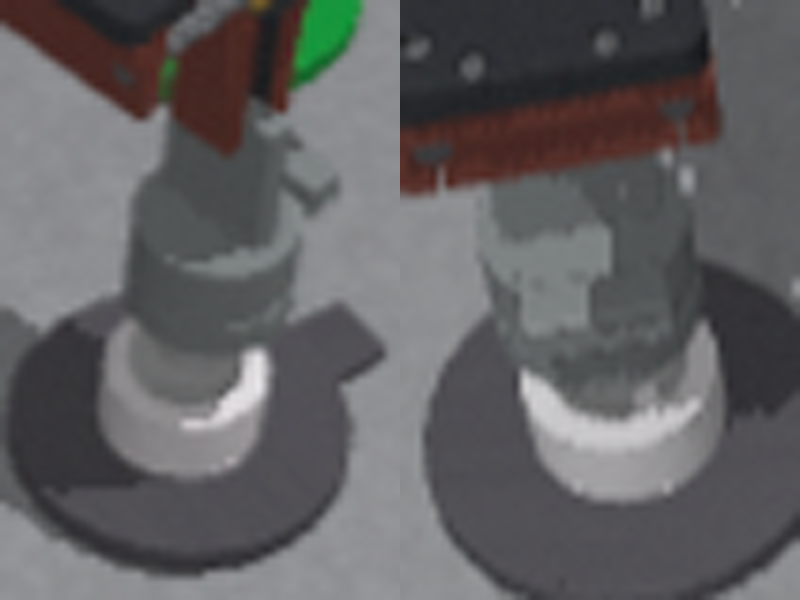

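The head hangs over the post, but in the scene crop the hub (127–298) looks about 2 px right of the collar axis (100–268). I check this with edge profiles.

```bash
python3 - <<'E'
from h import *
for n in("scene","side"):
    f=grab_frame(n);g=cv2.GaussianBlur(cv2.cvtColor(np.array(f["image"]),cv2.COLOR_RGB2GRAY),(1,3),0)
    for z in (.02,.03,.08,.09,.1):
        # front silhouette: project axis point, sample that row
        u,v=proj(f,(.584,.2036,z)); v=int(round(v)); print(n,z,"u %.1f v %d"%(u,v),[int(x) for x in g[v,int(u)-18:int(u)+19]])
E
```

```text
scene 0.02 u 401.2 v 256 [54, 55, 55, 55, 54, 54, 59, 97, 111, 120, 130, 138, 140, 136, 125, 122, 115, 109, 108, 110, 111, 118, 120, 170, 210, 218, 216, 201, 169, 110, 82, 81, 82, 82, 81, 82, 82]
scene 0.03 u 401.6 v 253 [55, 55, 54, 55, 56, 55, 55, 86, 128, 139, 139, 130, 114, 106, 106, 106, 107, 108, 108, 108, 107, 107, 107, 104, 102, 125, 204, 219, 221, 151, 90, 84, 83, 83, 82, 83, 82]
scene 0.08 u 403.4 v 240 [141, 142, 142, 143, 141, 143, 142, 142, 100, 73, 71, 72, 75, 76, 77, 79, 82, 84, 87, 90, 95, 96, 96, 97, 94, 90, 90, 89, 88, 89, 95, 127, 140, 143, 143, 144, 144]
scene 0.09 u 403.8 v 237 [143, 143, 143, 143, 143, 142, 143, 142, 120, 82, 69, 72, 76, 83, 96, 91, 91, 94, 93, 93, 110, 115, 115, 125, 128, 123, 127, 124, 119, 108, 94, 115, 137, 143, 144, 143, 142]
scene 0.1 u 404.2 v 234 [139, 139, 141, 143, 144, 143, 141, 139, 93, 76, 82, 85, 85, 85, 85, 86, 85, 85, 85, 85, 82, 79, 78, 76, 77, 90, 95, 113, 128, 129, 121, 137, 143, 145, 144, 143, 141]
side 0.02 u 260.0 v 298 [79, 80, 79, 80, 79, 80, 110, 185, 201, 202, 200, 185, 153, 134, 120, 113, 112, 114, 104, 110, 108, 139, 149, 172, 145, 168, 169, 169, 183, 155, 122, 112, 105, 64, 57, 56, 57]
side 0.03 u 259.4 v 295 [81, 79, 80, 79, 79, 81, 193, 192, 185, 167, 126, 102, 91, 99, 94, 99, 99, 100, 102, 103, 99, 110, 121, 125, 100, 101, 107, 129, 138, 140, 138, 116, 101, 53, 51, 51, 51]
side 0.08 u 256.3 v 281 [141, 142, 143, 141, 101, 97, 113, 119, 128, 120, 122, 127, 128, 131, 123, 120, 125, 121, 109, 89, 84, 83, 83, 84, 84, 84, 85, 84, 70, 69, 68, 68, 66, 52, 51, 52, 52]
side 0.09 u 255.7 v 277 [142, 141, 142, 143, 122, 127, 128, 128, 127, 125, 129, 129, 129, 129, 129, 129, 128, 129, 129, 129, 129, 129, 85, 84, 85, 83, 82, 83, 84, 81, 73, 67, 66, 91, 92, 94, 95]
side 0.1 u 255.0 v 274 [142, 141, 141, 136, 129, 129, 121, 103, 100, 98, 103, 107, 102, 108, 103, 105, 118, 115, 120, 117, 116, 108, 85, 84, 85, 82, 83, 85, 84, 84, 84, 72, 77, 94, 95, 94, 95]
```

Call:
jog_arm --pt "0 0.2 0 0 -2.5 0 255" --pt "0 0 0 0 0 -4 255" --pt "0 0 0 0 0 -4 255" --pt "0 0 0 0 0 0 255" --pt "0 0 0 0 0 0 255"

```text
time: 7.35
tool_pos: [0.5841, 0.2017, 0.118]
orientation: [-2.95, 1.567, 1.004]
contact_force: [0.8, -0.1, -0.9]
width: 0.0095
```

```bash
python3 - <<'E'
from h import *
st()
E
```

```text
t7.35 pos [584.1 201.7 118. ] jawyaw -43.5 tiltfix [-0.16  0.1   0.  ] F [ 0.8 -0.1 -0.9] M [ 0.04  0.08 -0.03] w 9.5
```

Call:
jog_arm --pt "0 0 0 -0.4 0.5 -3 255" --pt "0 0 0 0 0 -3 255" --pt "0 0 0 0 0 -2 255" --pt "0 0 0 0 0 0 255"

```text
time: 7.75
tool_pos: [0.5836, 0.2024, 0.1092]
orientation: [-2.899, 1.568, 1.055]
contact_force: [-0.3, -0.4, -0.6]
width: 0.01
```

```bash
python3 - <<'E'
from h import *
st()
E
```

```text
t7.75 pos [583.6 202.4 109.2] jawyaw -43.5 tiltfix [-0.16  0.09  0.  ] F [-0.3 -0.4 -0.6] M [-0.01  0.08 -0.01] w 10.0
```

Call:
jog_arm --pt "0 0 0 0 0 -2 255" --pt "0 0 0 0 0 -2 255" --pt "0 0 0 0 0 0 255"

```text
time: 8.05
tool_pos: [0.5841, 0.2022, 0.1051]
orientation: [-3.14, 1.567, 0.814]
contact_force: [-0.2, 0.6, -1.0]
width: 0.0099
```

Call:
jog_arm --pt "0 0 0 0 0 -1.5 255" --pt "0 0 0 0 0 0 255"

```text
time: 8.25
tool_pos: [0.5841, 0.2021, 0.1034]
orientation: [-3.142, 1.567, 0.812]
contact_force: [0.7, 0.4, -1.2]
width: 0.01
```

```bash
python3 - <<'E'
from h import *
st()
E
```

```text
t8.25 pos [584.1 202.1 103.4] jawyaw -43.5 tiltfix [-0.15  0.14  0.  ] F [ 0.7  0.4 -1.2] M [-0.07  0.   -0.  ] w 10.0
```

Call:
jog_arm --pt "0 0 0 0 0 -1 255" --pt "0 0 0 0 0 0 255"

```text
time: 8.45
tool_pos: [0.5842, 0.2021, 0.1025]
orientation: [3.121, 1.567, 0.791]
contact_force: [0.3, -0.6, -1.7]
width: 0.0095
```

Call:
jog_arm --pt "0 0 0 0 0 -1 255" --pt "0 0 0 0 0 0 255"

```text
time: 8.65
tool_pos: [0.5847, 0.2022, 0.1024]
orientation: [3.015, 1.566, 0.685]
contact_force: [-0.7, -0.8, -0.1]
width: 0.0098
```

Call:
jog_arm --pt "0 0 0 0 0 -1 255" --pt "0 0 0 0 0 0 255"

```text
time: 8.85
tool_pos: [0.5851, 0.2023, 0.1023]
orientation: [2.958, 1.565, 0.628]
contact_force: [-1.5, -1.0, 1.5]
width: 0.0097
```

The head rests on the step at TCP z = 102.3 mm with about 2.5 N, which agrees with the expected height. I turn anticlockwise under light pressure.

Call:
jog_arm --pt "0 0.15 3 -0.5 0 -0.8 255" --pt "0 0 0 0 0 0 255"

```text
time: 9.05
tool_pos: [0.5852, 0.2023, 0.1023]
orientation: [-3.132, 1.565, 0.875]
contact_force: [-0.2, -1.1, 1.2]
width: 0.0101
```

Call:
jog_arm --pt "0 0 4 0 0 -0.8 255" --pt "0 0 0 0 0 0 255"

```text
time: 9.25
tool_pos: [0.5857, 0.2023, 0.1021]
orientation: [3.041, 1.564, 0.834]
contact_force: [-0.7, -1.4, 1.6]
width: 0.0097
```

```bash
python3 - <<'E'
from h import *
st()
E
```

```text
t9.25 pos [585.7 202.3 102.1] jawyaw -36.4 tiltfix [-0.28  0.25  0.  ] F [-0.7 -1.4  1.6] M [-0.11  0.27 -0.03] w 9.7
```

Call:
jog_arm --pt "-0.2 0.2 3 -0.5 0 -0.8 255" --pt "0 0 0 0 0 0 255"

```text
time: 9.45
tool_pos: [0.5858, 0.2024, 0.1021]
orientation: [2.971, 1.568, 0.814]
contact_force: [0.1, -0.9, 2.0]
width: 0.0097
```

Call:
jog_arm --pt "0 0 2 0 0 -0.8 255" --pt "0 0 0 0 0 0 255"

```text
time: 9.65
tool_pos: [0.5862, 0.2024, 0.102]
orientation: [2.895, 1.567, 0.767]
contact_force: [-1.8, -1.1, 1.8]
width: 0.0098
```

Call:
jog_arm --pt "0 0 2 0 0 -0.8 255" --pt "0 0 0 0 0 0 255"

```text
time: 9.85
tool_pos: [0.5864, 0.2024, 0.1019]
orientation: [2.842, 1.566, 0.747]
contact_force: [-0.3, -2.2, 2.7]
width: 0.0096
```

Call:
jog_arm --pt "0 0 2 0 0 -0.8 255" --pt "0 0 0 0 0 0 255"

```text
time: 10.05
tool_pos: [0.5864, 0.2025, 0.1017]
orientation: [2.839, 1.566, 0.777]
contact_force: [-1.3, -1.5, 2.6]
width: 0.0099
```

```bash
python3 - <<'E'
from h import *
st()
E
```

```text
t10.05 pos [586.4 202.5 101.7] jawyaw -28.2 tiltfix [-0.2   0.21  0.  ] F [-1.3 -1.5  2.6] M [-0.25  0.47 -0.05] w 9.9
```

Call:
jog_arm --pt "-0.1 0.2 1.5 -1.5 0 -0.4 255" --pt "0 0 0 0 0 0 255"

```text
time: 10.25
tool_pos: [0.5858, 0.2025, 0.1018]
orientation: [2.943, 1.568, 0.906]
contact_force: [-0.1, -1.1, 2.3]
width: 0.0096
```

Call:
jog_arm --pt "0 0 2 -0.5 0 -0.6 255" --pt "0 0 0 0 0 0 255"

```text
time: 10.45
tool_pos: [0.586, 0.2026, 0.1017]
orientation: [2.723, 1.567, 0.72]
contact_force: [-0.5, -0.3, 2.8]
width: 0.0097
```

Call:
jog_arm --pt "0 0 2 -0.5 0 -0.6 255" --pt "0 0 0 0 0 0 255"

```text
time: 10.65
tool_pos: [0.5859, 0.2027, 0.1016]
orientation: [2.635, 1.566, 0.665]
contact_force: [-1.3, -1.4, 3.0]
width: 0.0098
```

```bash
python3 - <<'E'
from h import *
st()
E
```

```text
t10.65 pos [585.9 202.7 101.6] jawyaw -22.9 tiltfix [-0.18  0.23  0.  ] F [-1.3 -1.4  3. ] M [-0.24  0.19 -0.01] w 9.8
```

Call:
jog_arm --pt "-0.1 0.2 1.5 -1.5 0 -0.5 255" --pt "0 0 0 0 0 0 255"

```text
time: 10.85
tool_pos: [0.5844, 0.2025, 0.1005]
orientation: [-2.972, 1.57, 1.367]
contact_force: [0.4, -0.3, -1.4]
width: 0.01
```

Call:
jog_arm --pt "0 0 2 -0.8 0 -0.6 255" --pt "0 0 0 0 0 0 255"

```text
time: 11.05
tool_pos: [0.5835, 0.2022, 0.0988]
orientation: [-2.258, 1.57, 2.116]
contact_force: [0.7, -0.1, -1.5]
width: 0.0098
```

Call:
jog_arm --pt "0 0 2 -0.8 0 -0.6 255" --pt "0 0 0 0 0 0 255"

```text
time: 11.25
tool_pos: [0.5833, 0.2021, 0.0976]
orientation: [2.763, 1.57, 0.887]
contact_force: [1.2, -0.4, -0.7]
width: 0.0097
```

```bash
python3 - <<'E'
from h import *
st()
E
```

```text
t11.25 pos [583.3 202.1  97.6] jawyaw -17.5 tiltfix [-0.02  0.02  0.  ] F [ 1.2 -0.4 -0.7] M [-0.09 -0.43  0.04] w 9.7
```

It dropped into the keyway near yaw −21°: z fell and the contact force went to zero. I back off the extra turn and lower gently to the collar.

Call:
jog_arm --pt "0 0 -2.5 0.7 0 -0.5 255" --pt "0 0 0 0 0 -1.5 255" --pt "0 0 0 0 0 0 255"

```text
time: 11.55
tool_pos: [0.5834, 0.2023, 0.0946]
orientation: [-1.482, 1.57, 2.876]
contact_force: [1.2, -1.0, -1.1]
width: 0.01
```

Call:
jog_arm --pt "0 0 0 0 0 -1.5 255" --pt "0 0 0 0 0 0 255"

```text
time: 11.75
tool_pos: [0.5834, 0.2023, 0.0929]
orientation: [-1.404, 1.57, 2.955]
contact_force: [2.1, 0.0, -1.8]
width: 0.0097
```

```bash
python3 - <<'E'
from h import *
st()
E
```

```text
t11.75 pos [583.4 202.3  92.9] jawyaw -20.3 tiltfix [-0.01 -0.07 -0.  ] F [ 2.1  0.  -1.8] M [-0.14 -0.39 -0.02] w 9.7
```

Call:
jog_arm --pt "0 0 0 0.4 0 -1 255" --pt "0 0 0 0 0 0 255"

```text
time: 11.95
tool_pos: [0.5836, 0.2027, 0.093]
orientation: [-1.704, 1.569, 2.655]
contact_force: [0.7, -0.3, -2.4]
width: 0.0099
```

Call:
jog_arm --pt "0 0 0 0 0 -1 255" --pt "0 0 0 0 0 0 255"

```text
time: 12.15
tool_pos: [0.5836, 0.2027, 0.0928]
orientation: [-1.966, 1.57, 2.393]
contact_force: [0.8, -1.5, -2.2]
width: 0.0099
```

Call:
jog_arm --pt "0 0 0 0 0 -1 255" --pt "0 0 0 0 0 0 255"

```text
time: 12.35
tool_pos: [0.5837, 0.2028, 0.0929]
orientation: [-2.397, 1.57, 1.963]
contact_force: [-0.4, -0.8, -2.1]
width: 0.0096
```

```bash
python3 - <<'E'
from h import *
st()
E
```

```text
t12.35 pos [583.7 202.8  92.9] jawyaw -20.2 tiltfix [-0.06 -0.03 -0.  ] F [-0.4 -0.8 -2.1] M [-0.32 -0.11 -0.05] w 9.6
```

Call:
jog_arm --pt "0 0 0 0 0 -2 255" --pt "0 0 0 0 0 -1 255"

```text
time: 12.55
tool_pos: [0.5839, 0.2031, 0.0928]
orientation: [-3.118, 1.569, 1.242]
contact_force: [-2.8, -2.4, 6.1]
width: 0.0093
```

Call:
jog_arm --pt "0 0 0 0 0 -2 255" --pt "0 0 0 0 0 -2 255"

```text
time: 12.75
tool_pos: [0.5841, 0.2032, 0.0927]
orientation: [2.84, 1.568, 0.916]
contact_force: [-6.3, -3.8, 18.8]
width: 0.0098
```

```bash
python3 - <<'E'
from h import *
st()
E
```

```text
t12.75 pos [584.1 203.2  92.7] jawyaw -20.2 tiltfix [-0.14  0.11  0.  ] F [-6.3 -3.8 18.8] M [-0.88  1.56 -0.02] w 9.8
```

There is a firm stop at 92.7 mm, about 9.7 mm below the step contact. I relax the push and look at the seating before letting go.

Call:
jog_arm --pt "0 0 0 0 0 0.5 255" --pt "0 0 0 0 0 0 255"

```text
time: 12.95
tool_pos: [0.5838, 0.2032, 0.0934]
orientation: [2.87, 1.568, 0.946]
contact_force: [1.0, 0.2, -1.3]
width: 0.0097
```

```bash
python3 - <<'E'
from h import *
st()
f=grab_frame("scene");g=grab_frame("side")
def c(f,p):
    u,v=[int(round(t)) for t in proj(f,p)]
    return cv2.resize(np.array(f["image"])[v-36:v+36,u-24:u+24,::-1],(400,600),interpolation=cv2.INTER_CUBIC)
cv2.imwrite("pics/seat.png",np.hstack([c(f,(.584,.2036,.05)),c(g,(.584,.2036,.05))]))
E
```

```text
t12.95 pos [583.8 203.2  93.4] jawyaw -20.2 tiltfix [-0.15  0.11  0.  ] F [ 1.   0.2 -1.3] M [-0.16 -0.16  0.01] w 9.7
```

View pics/seat.png

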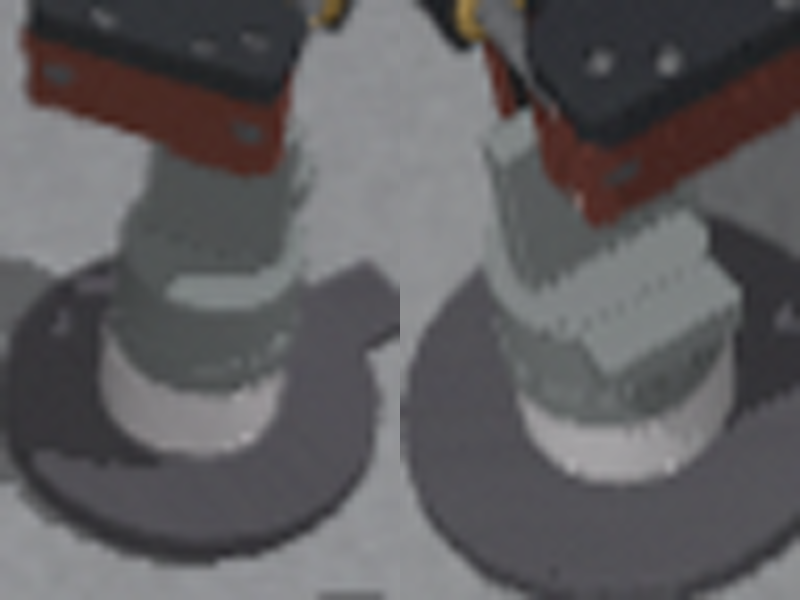

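Both crops show the hub flush on the collar with no gap, the hub rim meeting the white collar at (195,385) and (620,415). I press down very lightly, then release and retreat.

Call:
jog_arm --pt "0 0 0 0 0 -0.6 255" --pt "0 0 0 0 0 0 140" --pt "0 0 0 0 0 0 140" --pt "0 0 0 0 0 0 140" --pt "0 0 0 0 0 0 140"

```text
time: 13.55
tool_pos: [0.5834, 0.204, 0.0917]
orientation: [-2.921, 1.568, 1.439]
contact_force: [-0.5, 0.6, 0.4]
width: 0.0377
```

```bash
python3 - <<'E'
from h import *
st()
E
```

```text
t13.55 pos [583.4 204.   91.7] jawyaw -20.2 tiltfix [-0.17  0.02  0.  ] F [-0.5  0.6  0.4] M [ 0.    0.   -0.05] w 37.7
```

Call:
jog_arm --pt "0 0 0 0 0 15 140" --pt "0 0 0 0 0 30 140" --pt "0 0 0 0 0 40 140" --pt "0 0 0 0 0 40 140" --pt "0 0 0 0 -30 20 140" --pt "0 0 0 0 -45 0 140" --pt "0 0 0 0 -20 0 140" --pt "0 0 0 0 0 0 140"

```text
time: 14.35
tool_pos: [0.5818, 0.1077, 0.2506]
orientation: [2.679, 1.564, 0.76]
contact_force: [-0.5, 0.1, 0.2]
width: 0.0396
```

```bash
python3 - <<'E'
from h import *
st()
f=grab_frame("scene");g=grab_frame("side")
def c(f,p):
    u,v=[int(round(t)) for t in proj(f,p)]
    return cv2.resize(np.array(f["image"])[v-36:v+36,u-24:u+24,::-1],(266,400),interpolation=cv2.INTER_CUBIC)
cv2.imwrite("pics/fin.png",np.hstack([c(f,(.584,.2036,.06)),c(g,(.584,.2036,.06)),cv2.resize(np.array(f["image"])[150:330,130:520,::-1],None,fx=.68,fy=2.2223)[:400,:266]]))
E
```

```text
t14.35 pos [581.8 107.7 250.6] jawyaw -20.0 tiltfix [-0.27  0.28  0.  ] F [-0.5  0.1  0.2] M [-0.04  0.04 -0.02] w 39.6
```

View pics/fin.png

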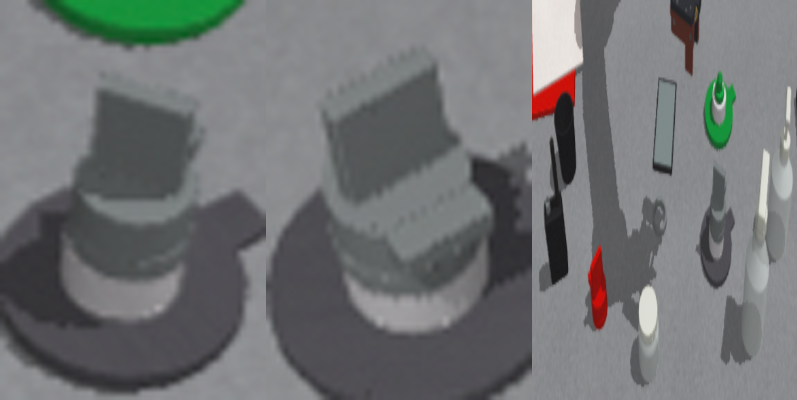

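The head sits flush and upright on the collar at (120,270) and (415,290). The other things are where they were, and the gripper is clear. Handing in.

```bash
python3 -c "
from plant import *
print(job_done())"
```

```text
the job is handed in; nothing more can be done
None
```

The grey head is back on its stand, seated flush on the collar and released, and I handed the job in at about 14.4 s.

- **Resting and turning:** I gripped the head by its blade and rested it on the step with about 2–4 N. I turned it anticlockwise from yaw −43.5° until the tab dropped in at about −21°.
- **Seating:** I then lowered it to a firm stop 9.7 mm below the step contact, against the nominal 10 mm. One push there read 18.8 N, just under the 20 N guideline, and it was made with the tab already in the keyway.
- **Last checks:** The scene and side crops show no gap at the collar and the head upright. The gripper was clear with forces near zero. The other objects look unmoved by eye; I did not re-measure them.
- **Disagreements:** My picture estimate of the keyway put the drop near −30°, roughly 9° from where it happened, so the contact search decided it. The wrist camera and the fixed cameras differed by about 2 mm on where the head sat over the post. I split the difference.

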